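# Hold the lint bin open with its pedal, then ease the lid shut

### The arm

A 7-joint arm with a two-finger parallel gripper is mounted at the origin on the work surface. World frame = base frame: x ahead of the robot, y to its left, z up, the work surface at z = 0. Lengths are in m, angles in rad, forces in N, time in s.
With the tool pointing down it reaches from about 0.4 to 0.875 m from the base axis. Payload 4.4 kg.
Tool frame: the origin (TCP) lies midway between the tips of the shut fingers; the grasp point (between the pads) lies behind it (arm.tcp_to_grasp is the z of the grasp point in the tool frame, in m); z points along the fingers, y is the line along which they close (so a half turn about z gives the same grasp; the last joint's range is limited). The gripper opens to 85 mm and grips with 20 to 120 N. Pads are 22 mm wide; open, the fingers measure 114 mm over their backs; the gripper's body (76 mm by 85 mm) begins 54 mm behind the grasp point. The pads swing forward as they close: fully open they stand 13 mm farther back than shut.
Start: joints at [1.085, 0.628, 0.038, 1.517, -0.027, 0.996, -0.02], TCP at [0.265, -0.594, 0.231] pointing down, gripper open.
Joint ranges: [-3.06, 3.06], [-0.37, 2.12], [-1.25, 1.32], [0.18, 2.47], [-1.1, 4.24], [0.23, 1.98], [-2.94, 2.94]. Speed limits (rad/s): [2.57, 2.57, 3.14, 3.14, 3.14, 3.14, 3.14].

### API

Orientations are given as a 3x3 rotation matrix whose columns are the frame's x, y, z axes.
In Python, from plant import arm, viewer gives the robot as it stands. The module is installed in compiled form; this text tells all that it offers.
- The arm moves only by the tool carry_out, never from a script. Its argument "series" is a list that holds one entry, the list of rows, each a list of 7 numbers: the shift along the world's x, y, z in mm, then the turn, a rotation vector about the world's x, y, z in rad, then the opening, from 0 (shut) to 1 (fully open). A call has 1 to 5 rows; each row shifts and turns the commanded pose from where the row before left it; what a row does not reach is not made up. A row lasts 1/12 s, in which the tool goes at most 41.7 mm and 7.16 degrees, less where a joint would pass 70% of its speed; a pose out of reach is approached as far as the arm can. A call is refused whole if a number of a shift passes 41.7 or a number of a turn 0.125, either way. A call with a gripper value outside its range is refused whole. The fingers move at their own pace and stop on an object; "grip_force" is the grip in N (left out, the last holds). Time passes only in rows, so rows that do not move let the fingers close. It gives the time, the measured TCP pose, the force, the opening and the grip force at its end, in the units of the state.
- arm.observe(): the state, without advancing time (a new reading comes with each control period).
- viewer.camera(name): name is "side" or "top" or "wrist"; returns the picture (384x512x3 uint8, red, green, blue); there is no depth.
- viewer.camera_model(name): a dict with "intrinsics" (3x3 intrinsics, pixels), "R" (3x3) and "t" (3): a world point X has camera coordinates R X + t. Camera axes: x right, y down, z forward; pixel columns grow to the right and rows downward; lengths in m; the calibration is good to about 2 mm. A picture is of the moment at which its call begins: read the wrist's pose just before it. camera_model takes no time and is no camera call; for the wrist camera it gives the pose at the moment of the call.
- arm.sign_off(): hands the job in; it is judged then, once.
The state is a dict: "clock": time; "joints": joint angles; "qd": joint speeds; "effort": joint torques, N m; "tcp_pos": TCP position; "ee_rot": TCP orientation; "wrist_force": force on the tool from outside, world axes, zero at the start; "torque": the same for the moment, N m; "grip_width": finger opening in m; "gripper_force": force on a finger pad.
Only numpy, scipy, OpenCV 4.12 (cv2) and the standard library are available. Lean on these libraries where they do the work, as an engineer would, in place of code of your own. Each camera call takes 0.05 s, during which the arm holds its last target. There are 200 camera calls.

### The job

Open the little steel pedal bin by pressing its pedal right down from above with the fingertips, and keep the lid wide open for a good three seconds while I throw in the dryer lint. Then let the pedal up slowly and evenly, so that the lid comes down gently all the way and does not drop or slam, and take the hand away from the shut bin. Work it by the pedal only: do not touch the lid, do not lift, tip or push the bin along, and leave the bottles and the carton standing where they are.

Things in the scene. Friction and masses are not known exactly. Their poses are not given: they have to be found in the camera images.
- bin: free-standing round 3-litre pedal bin, brushed steel with black plastic base and rim, 174 mm across and 264 mm high with the lid shut, about 1.6 kg, on a floor at height 0. Origin: centre of its underside; z up; its own -x is the front, where the pedal sticks out (roughly towards the robot), +x the back, where the lid is hinged. Upright steel side wall: radius 84 mm up to a height of 230 mm, black base ring radius 87 mm. It slides or tips if pushed hard.
- pedal_pad (a point): point on the top face of the pedal where to press: on its middle line, 128 mm in front of the bin's axis (44 mm clear of the steel wall), 15 mm behind the pedal's front edge; it moves with the pedal. The pedal is a level plate with a black rubber tread, 76 mm wide (along the bin's y) and sticking out 59 mm from the wall, 8 mm thick; its top is 40 mm above the floor when up and about 15 mm when right down, so this point travels 25 mm, nearly straight down.
- pedal (a joint): angle of the pedal about a level axle inside the base, 148 mm behind pedal_pad and 22 mm above the floor: 0 = up (lid shut), 0.17 rad = right down against its stop (lid wide open). The lid's weight and a weak return spring bring it back up.
- lid_hinge (a joint): opening angle of the lid about its hinge at the back of the rim: 0 = shut, about 1.25 rad = wide open, front edge up. A push rod ties it to the pedal: 0.05 rad of lid per mm of pedal_pad. Pressing there takes 5 to 12 N at first (the lid's weight varies), less as the lid rises. Let go, the lid falls shut with a bang (over 3 rad/s); a soft closing stays well under 2 rad/s until quite shut.
- lid: the bin's domed round steel lid, 174 mm across, 23 mm high, 0.1 to 0.2 kg. Origin: centre of its underside, about 240 mm above the floor when shut; z out of its top. When opened its front edge swings up and back, away from the pedal, to about 0.41 m above the floor.
- detergent: red detergent jug with blue cap, 62 x 105 mm, 214 mm high, loose; origin: centre of its underside, z up. Leave alone.
- softener: pale blue round softener bottle with white cap, 72 mm across, 215 mm high, loose; origin: centre of its underside, z up. Leave alone.
- spray: white stain-spray bottle with green trigger head, 74 mm across, 205 mm high, loose; origin: centre of its underside, z up. Leave alone.
- carton: white and teal carton of dryer sheets, 75 x 115 mm, 165 mm high, loose; origin: centre of its underside, z up. Leave alone.

How it is judged:
By the outcome, as a careful person would: the job done as asked, in the order asked, and still so for the second after the job is handed in, with the robot touching nothing.
It also fails if it takes over 48 s, if anything falls off the work surface, if the arm or the gripper's body presses on something with over 40 N, if the wrist force passes 120 N, or if a joint passes its speed limit or range.

## Working session

There is one attempt and no reset: what is moved stays moved. The work goes in short steps, Python scripts to look and compute and a tool call to move; the robot and the scene stay as the last step left them, time stands still between calls to the robot, and variables do not carry over. Pictures are saved under pics/ and viewed, at most 10 in all, crops included, and the job is handed in when it is done.

Besides the shell and the picture viewer there is one more tool, called after ">>>" as name(argument=value, ...), one argument or row to a line, values as JSON. carry_out: Moves the arm, as the interface text tells. Its arguments: {"type":"object","properties":{"series":{"type":"array","items":{"type":"array","items":{"type":"array","items":{"type":"number"}}}},"grip_force":{"type":"number"}},"required":["series"]}

```bash
mkdir -p pics
python3 - <<'E'
from plant import arm, viewer
import cv2, numpy as np
s=arm.observe(); print(s['clock'],s['tcp_pos'],s['ee_rot'],arm.tcp_to_grasp,s['grip_width'])
ims=[viewer.camera(n)[:,:,::-1] for n in('side','top')]
for n,i in zip(('side','top'),ims):
    cv2.imwrite(f'pics/{n}0.png',i); m=viewer.camera_model(n); np.savez(f'{n}.npz',**m); print(n,np.round(m['intrinsics'],1).tolist(),np.round(m['R'],3).tolist(),m['t'])
E
```

```text
0.0 [ 0.26470738 -0.59295342  0.23036789] [[ 9.13157924e-01  4.07605124e-01 -8.18195996e-04]
 [ 4.07605944e-01 -9.13156207e-01  1.77108300e-03]
 [-2.52382463e-05 -1.95078003e-03 -9.99998097e-01]] -0.0187 0.08569992562624026
side [[492.1, 0.0, 251.5], [0.0, 492.1, 197.5], [0.0, 0.0, 1.0]] [[0.947, 0.321, 0.006], [0.308, -0.903, -0.299], [-0.091, 0.285, -0.954]] [-0.59576245 -0.14525436  1.51339429]
top [[465.6, 0.0, 258.3], [0.0, 465.6, 189.4], [0.0, 0.0, 1.0]] [[-0.015, -1.0, -0.003], [-0.989, 0.015, -0.146], [0.146, 0.001, -0.989]] [0.01687089 0.65143373 1.48592802]
```

View pics/side0.png

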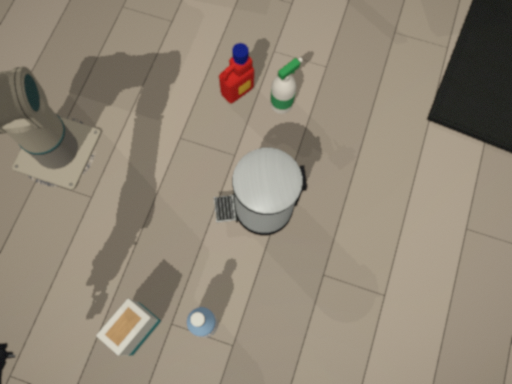

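View pics/top0.png

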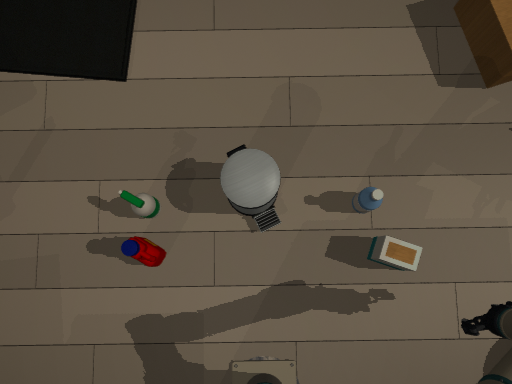

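The side view shows the pedal at about (225,208), the lid centred near (267,180) and the hinge at (303,178). In the top view the pedal is at (267,219), the lid at (250,178) and the hinge at (237,152). The jug and spray stand to the left of the bin, and the softener and carton to the right.

```bash
cat > h.py <<'E'
import numpy as np
def ray(m,u,v,z):
    R,t=m['R'],m['t']; d=R.T@np.linalg.solve(m['intrinsics'],[u,v,1]); c=-R.T@t
    return c+d*(z-c[2])/d[2]
E
python3 - <<'E'
import cv2,numpy as np
from h import ray
for n,(x0,y0,x1,y1) in dict(side=(205,190,250,228),top=(248,203,288,235)).items():
    m=np.load(n+'.npz'); i=cv2.imread(f'pics/{n}0.png'); c=i[y0:y1,x0:x1]
    cv2.imwrite(f'pics/{n}c.png',cv2.resize(c,None,fx=14,fy=14,interpolation=cv2.INTER_CUBIC))
# lid: ray of lid centre at rim height
for n,g in dict(side=(267,180),top=(250,178)).items():
    m=np.load(n+'.npz'); i=cv2.imread(f'pics/{n}0.png'); 
    print(n,'lid~',ray(m,*g,.25))
t=np.load('top.npz');s=np.load('side.npz')
print('pedal',ray(s,225,208,.04),ray(t,267,219,.04),'hinge',ray(s,303,178,.235),ray(t,237,152,.235))
a=np.hstack([cv2.resize(cv2.imread(f'pics/{n}c.png'),(400,360)) for n in('side','top')]);cv2.imwrite('pics/c.png',a)
E
```

```text
side lid~ [0.65852473 0.02935813 0.25      ]
top lid~ [0.65531839 0.03048137 0.25      ]
pedal [ 0.55454243 -0.01831828  0.04      ] [ 0.5543596  -0.01973784  0.04      ] hinge [0.74164874 0.06900308 0.235     ] [0.73556763 0.06782609 0.235     ]
```

View pics/c.png

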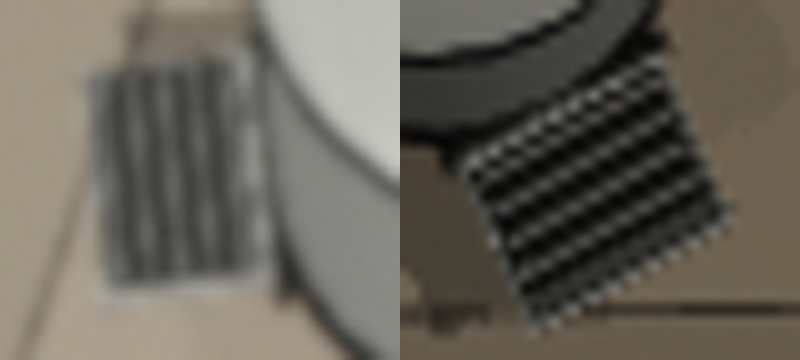

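The crop shows the pedal's corners clearly in both views; in the top view its front edge runs from (281.5,221.8) to (261.5,232.3).

Run:
```python
import numpy as np
from h import ray
for n,P in dict(top=[(281.5,221.8),(261.5,232.3),(273.5,207.9),(254.3,217.7)],side=[(216.7,221.5),(214.9,197.6),(235.9,220.1),(232.6,195.3)]).items():
    m=np.load(n+'.npz'); Q=np.array([ray(m,*p,.04) for p in P])[:,:2]; print(n,Q.round(4).tolist())
    f=(Q[0]+Q[1])/2;b=(Q[2]+Q[3])/2;d=b-f;w=Q[1]-Q[0]
    for ax in (d/np.linalg.norm(d),np.array([w[1],-w[0]])/np.linalg.norm(w)):
        print('len',np.linalg.norm(d),np.linalg.norm(w),'yaw',np.arctan2(*ax[::-1]),'pad',f+.015*ax,'axis',f+.143*ax)
```

```text
top [[0.5445, -0.0671], [0.5111, -0.001], [0.5906, -0.0418], [0.5593, 0.0219]]
len 0.05294404217805688 0.07400065763178951 yaw 0.4726216694043372 pad [ 0.541152   -0.02722493] axis [0.65512038 0.0310435 ]
len 0.05294404217805688 0.07400065763178951 yaw 0.4673769575152617 pad [ 0.54118763 -0.02729507] axis [0.65546004 0.03037483]
side [[0.5456, -0.0638], [0.5162, 0.0018], [0.5962, -0.0422], [0.5625, 0.025]]
len 0.05337921359032211 0.07192681649590987 yaw 0.43347326273977077 pad [ 0.54452926 -0.02470861] axis [0.66069084 0.02905464]
len 0.05337921359032211 0.07192681649590987 yaw 0.4210832989434402 pad [ 0.54460627 -0.02487775] axis [0.66142505 0.02744217]
```

>>> carry_out(
  series=[
    [[0,0,35,0,0,0,0],[0,0,35,0,0,0,0],[17,33.5,0,0,0,0,0],[17,33.5,0,0,0,0,0],[17,33.5,0,0,0,0,0]],
  ],
  grip_force=30,
)

```text
clock: 0.52
tcp_pos: [0.3161, -0.4921, 0.3014]
ee_rot: [[0.914, 0.406, 0.0], [0.406, -0.914, -0.0], [0.0, 0.0, -1.0]]
wrist_force: [0.1, 0.4, 0.3]
grip_width: 0.0254
gripper_force: 0.0
```

>>> carry_out(
  series=[
    [[17,33.5,0,0,0,0,0],[17,33.5,0,0,0,0,0],[17,33.5,0,0,0,0,0],[17,33.5,0,0,0,0,0],[17,33.5,0,0,0,0,0]],
  ],
)

```text
clock: 0.93
tcp_pos: [0.4012, -0.3237, 0.3011]
ee_rot: [[0.913, 0.407, -0.0], [0.407, -0.913, 0.0], [-0.0, -0.001, -1.0]]
wrist_force: [0.6, -0.6, 0.3]
grip_width: 0.0001
gripper_force: 0.0
```

>>> carry_out(
  series=[
    [[16,33.5,0,0.038,-0.079,0,0],[16,33.5,0,0.038,-0.079,0,0],[16,33.5,0,0.038,-0.079,0,0],[16,33.5,0,0.038,-0.079,0,0],[0,0,0,0,0,0,0]],
  ],
)

```text
clock: 1.35
tcp_pos: [0.4635, -0.1851, 0.3003]
ee_rot: [[0.856, 0.414, 0.308], [0.384, -0.91, 0.156], [0.345, -0.016, -0.938]]
wrist_force: [-1.9, 0.4, -0.5]
grip_width: -0.0002
gripper_force: 0.0
```

>>> carry_out(
  series=[
    [[17,32.5,0,0,0,0,0],[17,32.5,0,0,0,0,0],[17,32.5,0,0,0,0,0],[17,32.5,0,0,0,0,0],[17,32.5,0,0,0,0,0]],
  ],
)

```text
clock: 1.77
tcp_pos: [0.5503, -0.028, 0.3012]
ee_rot: [[0.859, 0.408, 0.309], [0.381, -0.913, 0.148], [0.343, -0.01, -0.939]]
wrist_force: [0.7, -0.7, -0.7]
grip_width: 0.0
gripper_force: 0.0
```

>>> carry_out(
  series=[
    [[0,0,-20,0,0,0,0],[0,0,-35,0,0,0,0],[0,0,-35,0,0,0,0],[0,0,-35,0,0,0,0],[0,0,-35,0,0,0,0]],
  ],
)

```text
clock: 2.18
tcp_pos: [0.5439, -0.0261, 0.1602]
ee_rot: [[0.862, 0.413, 0.292], [0.382, -0.91, 0.16], [0.332, -0.026, -0.943]]
wrist_force: [-1.0, 0.5, -0.0]
grip_width: -0.0001
gripper_force: 0.0
```

>>> carry_out(
  series=[
    [[0,0,-30,0,0,0,0],[0,0,-25,0,0,0,0],[0,0,-10,0,0,0,0],[0,0,0,0,0,0,0]],
  ],
)

```text
clock: 2.52
tcp_pos: [0.5443, -0.022, 0.1296]
ee_rot: [[0.863, 0.415, 0.29], [0.38, -0.909, 0.171], [0.334, -0.038, -0.942]]
wrist_force: [-0.3, 0.1, 0.2]
grip_width: 0.0003
gripper_force: 0.0
```

Run:
```python
from plant import arm, viewer
import cv2, numpy as np
s=arm.observe(); print(s['clock'],s['tcp_pos'],s['wrist_force'],s['joints'])
a=viewer.camera('side')[:,:,::-1][130:250,170:330]; b=viewer.camera('wrist')[:,:,::-1]
cv2.imwrite('pics/p1.png',np.hstack([cv2.resize(a,(400,300),interpolation=3),cv2.resize(b,(400,300))]))
```

```text
2.5167 [ 0.54430335 -0.0220087   0.12960578] [-0.25259318  0.11797305  0.202629  ] [ 0.13611249  0.56071603 -0.02179412  2.16993149 -0.97139956  0.23594683
 -0.09882384]
```

View pics/p1.png

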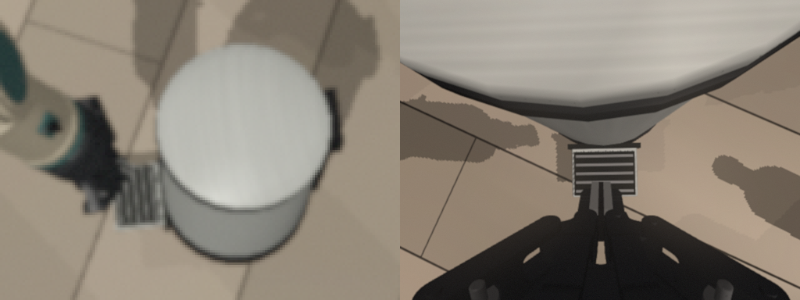

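The left panel shows the hand over the pedal but still too high; in the wrist view the fingertips line up with the middle of the tread at about (603,180). Joint 6 has reached its lower limit (0.236), so I will reduce the tilt.

>>> carry_out(
  series=[
    [[-1,-2,0,-0.056,0.084,0,0],[-1,-2,0,-0.056,0.084,0,0],[0,0,-20,0,0,0,0],[0,0,-20,0,0,0,0],[0,0,0,0,0,0,0]],
  ],
)

```text
clock: 3.03
tcp_pos: [0.5436, -0.0213, 0.0874]
ee_rot: [[0.893, 0.418, 0.168], [0.407, -0.908, 0.099], [0.194, -0.02, -0.981]]
wrist_force: [-0.4, -0.1, 0.6]
grip_width: -0.0001
gripper_force: 0.0
```

Run:
```python
from plant import arm
s=arm.observe(); print(s['clock'],s['tcp_pos'],s['wrist_force'],s['joints'],s['ee_rot'])
```

```text
3.0333 [ 0.54355328 -0.02127672  0.08739247] [-0.43461103 -0.12714385  0.64337694] [-0.09157743  0.66091938  0.22095723  2.09500408 -0.82880808  0.33695315
 -0.28894074] [[ 0.89271018  0.41802315  0.16830088]
 [ 0.40661489 -0.90821687  0.09902754]
 [ 0.1942495  -0.01996925 -0.98074888]]
```

>>> carry_out(
  series=[
    [[3,-3,0,-0.047,0.061,0,0],[0,0,-12,0,0,0,0],[0,0,-12,0,0,0,0],[0,0,-6,0,0,0,0],[0,0,0,0,0,0,0]],
  ],
)

```text
clock: 3.45
tcp_pos: [0.5471, -0.0269, 0.0591]
ee_rot: [[0.904, 0.412, 0.111], [0.409, -0.911, 0.053], [0.123, -0.003, -0.992]]
wrist_force: [0.1, 0.4, 0.9]
grip_width: 0.0
gripper_force: 0.0
```

Run:
```python
from plant import arm, viewer
import cv2, numpy as np
s=arm.observe(); print(s['clock'],s['tcp_pos'],s['wrist_force'],s['joints'],s['ee_rot'])
a=viewer.camera('side')[:,:,::-1][130:250,170:330]; b=viewer.camera('wrist')[:,:,::-1]
cv2.imwrite('pics/p2.png',np.hstack([cv2.resize(a,(400,300),interpolation=3),cv2.resize(b,(400,300))]))
```

```text
3.45 [ 0.54708723 -0.02688521  0.05905748] [0.07996005 0.37444995 0.91921533] [-0.16635264  0.73613815  0.30458968  2.04774173 -0.78750019  0.37335809
 -0.35731464] [[ 0.9042871   0.41225871  0.11093961]
 [ 0.40884383 -0.91106316  0.05301556]
 [ 0.12292912 -0.00258432 -0.99241209]]
```

View pics/p2.png

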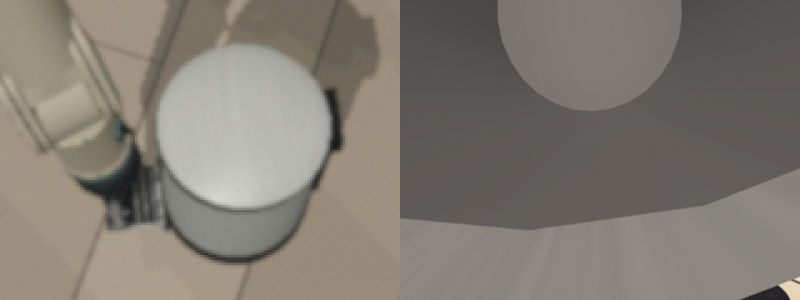

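The left panel shows the fingertips over the middle of the pedal, with the bin unmoved. The wrist view is now blocked by the bin's wall, and no contact force shows. I'll press slowly.

>>> carry_out(
  series=[
    [[0,1,-5,0,0,0,0],[0,1,-5,0,0,0,0],[0,0,-3,0,0,0,0],[0,0,-2,0,0,0,0],[0,0,-1,0,0,0,0]],
  ],
)

```text
clock: 3.97
tcp_pos: [0.5475, -0.0244, 0.0428]
ee_rot: [[0.904, 0.413, 0.112], [0.41, -0.911, 0.052], [0.123, -0.001, -0.992]]
wrist_force: [0.2, 0.0, -0.1]
grip_width: 0.0002
gripper_force: 0.0
```

>>> carry_out(
  series=[
    [[0,0,-1,0,0,0,0],[0,0,-1,0,0,0,0],[0,0,-1,0,0,0,0],[0,0,-1,0,0,0,0],[0,0,-1,0,0,0,0]],
  ],
)

```text
clock: 4.38
tcp_pos: [0.5477, -0.0245, 0.0391]
ee_rot: [[0.903, 0.413, 0.113], [0.41, -0.911, 0.052], [0.124, -0.001, -0.992]]
wrist_force: [-3.5, 0.1, 10.9]
grip_width: -0.0002
gripper_force: 5.4
```

>>> carry_out(
  series=[
    [[0,0,-1.5,0,0,0,0],[0,0,-1.5,0,0,0,0],[0,0,-1.5,0,0,0,0],[0,0,-1.5,0,0,0,0],[0,0,-1.5,0,0,0,0]],
  ],
)

```text
clock: 4.8
tcp_pos: [0.5471, -0.0247, 0.0315]
ee_rot: [[0.904, 0.413, 0.112], [0.41, -0.911, 0.052], [0.124, -0.001, -0.992]]
wrist_force: [-4.5, -0.5, 11.0]
grip_width: -0.0002
gripper_force: 5.4
```

>>> carry_out(
  series=[
    [[0,0,-1.5,0,0,0,0],[0,0,-1.5,0,0,0,0],[0,0,-1.5,0,0,0,0],[0,0,-1.5,0,0,0,0],[0,0,-1,0,0,0,0]],
  ],
)

```text
clock: 5.22
tcp_pos: [0.5469, -0.0248, 0.0242]
ee_rot: [[0.904, 0.413, 0.112], [0.41, -0.911, 0.052], [0.123, -0.001, -0.992]]
wrist_force: [-4.2, -0.6, 7.7]
grip_width: -0.0
gripper_force: 4.3
```

>>> carry_out(
  series=[
    [[-0.2,-0.1,-1.5,0,0,0,0],[-0.2,-0.1,-1.5,0,0,0,0],[-0.2,-0.1,-1.5,0,0,0,0],[-0.2,-0.1,-1,0,0,0,0],[0,0,-1,0,0,0,0]],
  ],
)

```text
clock: 5.63
tcp_pos: [0.5469, -0.0249, 0.0178]
ee_rot: [[0.903, 0.414, 0.113], [0.41, -0.91, 0.052], [0.124, -0.001, -0.992]]
wrist_force: [-2.8, -0.2, 6.5]
grip_width: 0.0004
gripper_force: 3.5
```

Run:
```python
from plant import arm, viewer
import cv2, numpy as np
s=arm.observe(); print(s['clock'],s['tcp_pos'],s['wrist_force'],s['torque'],s['joints'])
a=viewer.camera('side')[:,:,::-1][100:250,150:350]; b=viewer.camera('top')[:,:,::-1][120:270,160:360]
cv2.imwrite('pics/p3.png',np.hstack([cv2.resize(a,(400,300),interpolation=3),cv2.resize(b,(400,300),interpolation=3)]))
```

```text
5.6333 [ 0.54690999 -0.02489565  0.01784093] [-2.81128597 -0.20437484  6.51360481] [-0.0120281   0.38638601  0.00420696] [-0.11235837  0.80347857  0.21581059  2.0594698  -0.88123789  0.27397097
 -0.26395219]
```

View pics/p3.png

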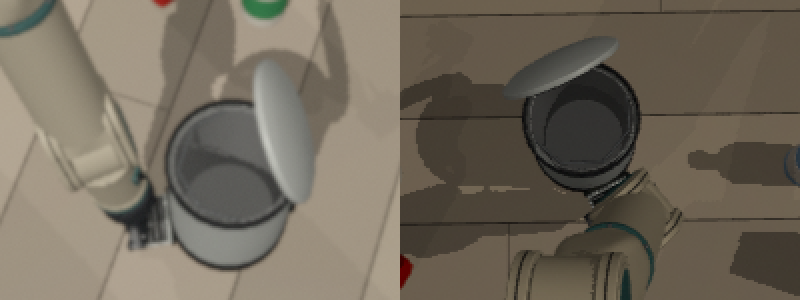

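Both panels show the lid standing nearly wide open, the bin upright and the fingertips on the pedal. The last few millimetres remain.

>>> carry_out(
  series=[
    [[-0.2,-0.1,-1,0,0,0,0],[0,0,-1,0,0,0,0],[0,0,-0.5,0,0,0,0]],
  ],
)

```text
clock: 5.98
tcp_pos: [0.547, -0.0249, 0.0154]
ee_rot: [[0.903, 0.414, 0.113], [0.41, -0.91, 0.052], [0.125, -0.001, -0.992]]
wrist_force: [-2.8, 0.4, 11.3]
grip_width: 0.0002
gripper_force: 6.1
```

>>> carry_out(
  series=[
    [[0,0,-0.5,0,0,0,0],[0,0,0,0,0,0,0]],
  ],
)

```text
clock: 6.15
tcp_pos: [0.547, -0.0248, 0.0152]
ee_rot: [[0.903, 0.414, 0.113], [0.41, -0.91, 0.053], [0.125, -0.001, -0.992]]
wrist_force: [-3.2, -0.3, 12.0]
grip_width: -0.0001
gripper_force: 6.4
```

The pedal is at its stop, so I'll hold for about 4 s.

>>> carry_out(
  series=[
    [[0,0,0,0,0,0,0],[0,0,0,0,0,0,0],[0,0,0,0,0,0,0],[0,0,0,0,0,0,0],[0,0,0,0,0,0,0]],
  ],
)

```text
clock: 6.57
tcp_pos: [0.547, -0.0249, 0.0153]
ee_rot: [[0.903, 0.414, 0.113], [0.41, -0.91, 0.052], [0.125, -0.001, -0.992]]
wrist_force: [-3.3, -0.3, 12.7]
grip_width: 0.0
gripper_force: 6.1
```

>>> carry_out(
  series=[
    [[0,0,0,0,0,0,0],[0,0,0,0,0,0,0],[0,0,0,0,0,0,0],[0,0,0,0,0,0,0],[0,0,0,0,0,0,0]],
  ],
)

```text
clock: 6.98
tcp_pos: [0.547, -0.0249, 0.0153]
ee_rot: [[0.903, 0.414, 0.113], [0.41, -0.91, 0.052], [0.125, -0.001, -0.992]]
wrist_force: [-3.8, -0.4, 11.6]
grip_width: -0.0002
gripper_force: 6.1
```

>>> carry_out(
  series=[
    [[0,0,0,0,0,0,0],[0,0,0,0,0,0,0],[0,0,0,0,0,0,0],[0,0,0,0,0,0,0],[0,0,0,0,0,0,0]],
  ],
)

```text
clock: 7.4
tcp_pos: [0.547, -0.0249, 0.0153]
ee_rot: [[0.903, 0.414, 0.113], [0.41, -0.91, 0.052], [0.125, -0.001, -0.992]]
wrist_force: [-2.9, -0.7, 11.1]
grip_width: 0.0
gripper_force: 6.1
```

>>> carry_out(
  series=[
    [[0,0,0,0,0,0,0],[0,0,0,0,0,0,0],[0,0,0,0,0,0,0],[0,0,0,0,0,0,0],[0,0,0,0,0,0,0]],
  ],
)

```text
clock: 7.82
tcp_pos: [0.547, -0.0249, 0.0153]
ee_rot: [[0.903, 0.414, 0.113], [0.41, -0.91, 0.052], [0.125, -0.001, -0.992]]
wrist_force: [-2.8, 1.1, 12.1]
grip_width: -0.0
gripper_force: 6.1
```

>>> carry_out(
  series=[
    [[0,0,0,0,0,0,0],[0,0,0,0,0,0,0],[0,0,0,0,0,0,0],[0,0,0,0,0,0,0],[0,0,0,0,0,0,0]],
  ],
)

```text
clock: 8.23
tcp_pos: [0.547, -0.0249, 0.0153]
ee_rot: [[0.903, 0.414, 0.113], [0.41, -0.91, 0.052], [0.125, -0.001, -0.992]]
wrist_force: [-3.9, -0.3, 12.1]
grip_width: -0.0003
gripper_force: 6.1
```

>>> carry_out(
  series=[
    [[0,0,0,0,0,0,0],[0,0,0,0,0,0,0],[0,0,0,0,0,0,0],[0,0,0,0,0,0,0],[0,0,0,0,0,0,0]],
  ],
)

```text
clock: 8.65
tcp_pos: [0.547, -0.0248, 0.0153]
ee_rot: [[0.903, 0.414, 0.113], [0.41, -0.91, 0.053], [0.125, -0.001, -0.992]]
wrist_force: [-3.3, 1.0, 11.7]
grip_width: 0.0002
gripper_force: 6.1
```

>>> carry_out(
  series=[
    [[0,0,0,0,0,0,0],[0,0,0,0,0,0,0],[0,0,0,0,0,0,0],[0,0,0,0,0,0,0],[0,0,0,0,0,0,0]],
  ],
)

```text
clock: 9.07
tcp_pos: [0.547, -0.0249, 0.0153]
ee_rot: [[0.903, 0.414, 0.113], [0.41, -0.91, 0.052], [0.125, -0.001, -0.992]]
wrist_force: [-2.8, 0.1, 12.1]
grip_width: -0.0002
gripper_force: 6.1
```

>>> carry_out(
  series=[
    [[0,0,0,0,0,0,0],[0,0,0,0,0,0,0],[0,0,0,0,0,0,0],[0,0,0,0,0,0,0],[0,0,0,0,0,0,0]],
  ],
)

```text
clock: 9.48
tcp_pos: [0.547, -0.0248, 0.0153]
ee_rot: [[0.903, 0.414, 0.113], [0.41, -0.91, 0.052], [0.125, -0.001, -0.992]]
wrist_force: [-3.3, 0.2, 11.5]
grip_width: -0.0
gripper_force: 6.1
```

>>> carry_out(
  series=[
    [[0,0,0,0,0,0,0],[0,0,0,0,0,0,0],[0,0,0,0,0,0,0],[0,0,0,0,0,0,0],[0,0,0,0,0,0,0]],
  ],
)

```text
clock: 9.9
tcp_pos: [0.547, -0.0248, 0.0153]
ee_rot: [[0.903, 0.414, 0.113], [0.41, -0.91, 0.052], [0.125, -0.001, -0.992]]
wrist_force: [-3.4, 0.1, 11.7]
grip_width: 0.0004
gripper_force: 6.1
```

>>> carry_out(
  series=[
    [[0,0,0,0,0,0,0],[0,0,0,0,0,0,0],[0,0,0,0,0,0,0],[0,0,0,0,0,0,0],[0,0,0,0,0,0,0]],
  ],
)

```text
clock: 10.32
tcp_pos: [0.547, -0.0249, 0.0153]
ee_rot: [[0.903, 0.414, 0.113], [0.41, -0.91, 0.052], [0.125, -0.001, -0.992]]
wrist_force: [-3.9, -0.7, 12.1]
grip_width: 0.0001
gripper_force: 6.1
```

Run:
```python
from plant import arm
s=arm.observe(); print(s['clock'],s['tcp_pos'],s['wrist_force'],s['joints'])
```

```text
10.3167 [ 0.54695751 -0.02486215  0.01528859] [-3.88913856 -0.74624466 12.14644956] [-0.10971869  0.80801649  0.21203369  2.06017104 -0.89439805  0.26867923
 -0.25054206]
```

>>> carry_out(
  series=[
    [[0,0,0.7,0,0,0,0],[0,0,0.7,0,0,0,0],[0,0,0.7,0,0,0,0],[0,0,0.7,0,0,0,0],[0,0,0.7,0,0,0,0]],
  ],
)

```text
clock: 10.73
tcp_pos: [0.5469, -0.0249, 0.0179]
ee_rot: [[0.903, 0.414, 0.113], [0.41, -0.91, 0.052], [0.124, -0.001, -0.992]]
wrist_force: [-1.2, -0.4, 4.3]
grip_width: 0.0006
gripper_force: 1.9
```

>>> carry_out(
  series=[
    [[0,0,0.7,0,0,0,0],[0,0,0.7,0,0,0,0],[0,0,0.7,0,0,0,0],[0,0,0.7,0,0,0,0],[0,0,0.7,0,0,0,0]],
  ],
)

```text
clock: 11.15
tcp_pos: [0.5468, -0.0249, 0.0213]
ee_rot: [[0.903, 0.414, 0.112], [0.41, -0.91, 0.052], [0.124, -0.001, -0.992]]
wrist_force: [-1.8, -0.6, 4.5]
grip_width: -0.0
gripper_force: 2.5
```

>>> carry_out(
  series=[
    [[0,0,0.7,0,0,0,0],[0,0,0.7,0,0,0,0],[0,0,0.7,0,0,0,0],[0,0,0.7,0,0,0,0],[0,0,0.7,0,0,0,0]],
  ],
)

```text
clock: 11.57
tcp_pos: [0.5469, -0.0249, 0.025]
ee_rot: [[0.903, 0.414, 0.113], [0.41, -0.91, 0.052], [0.124, -0.001, -0.992]]
wrist_force: [-1.4, -0.1, 5.7]
grip_width: -0.0004
gripper_force: 2.9
```

>>> carry_out(
  series=[
    [[0,0,0.7,0,0,0,0],[0,0,0.7,0,0,0,0],[0,0,0.7,0,0,0,0],[0,0,0.7,0,0,0,0],[0,0,0.7,0,0,0,0]],
  ],
)

```text
clock: 11.98
tcp_pos: [0.5469, -0.0248, 0.0285]
ee_rot: [[0.903, 0.414, 0.113], [0.41, -0.91, 0.052], [0.124, -0.001, -0.992]]
wrist_force: [-1.0, 0.8, 6.5]
grip_width: -0.0001
gripper_force: 3.3
```

>>> carry_out(
  series=[
    [[0,0,0.7,0,0,0,0],[0,0,0.7,0,0,0,0],[0,0,0.7,0,0,0,0],[0,0,0.7,0,0,0,0],[0,0,0.7,0,0,0,0]],
  ],
)

```text
clock: 12.4
tcp_pos: [0.5471, -0.0248, 0.0321]
ee_rot: [[0.903, 0.414, 0.113], [0.41, -0.91, 0.052], [0.124, -0.001, -0.992]]
wrist_force: [-0.6, 0.0, 6.9]
grip_width: -0.0002
gripper_force: 3.7
```

>>> carry_out(
  series=[
    [[0,0,0.7,0,0,0,0],[0,0,0.7,0,0,0,0],[0,0,0.7,0,0,0,0],[0,0,0.7,0,0,0,0],[0,0,0.7,0,0,0,0]],
  ],
)

```text
clock: 12.82
tcp_pos: [0.5473, -0.0247, 0.0358]
ee_rot: [[0.903, 0.414, 0.113], [0.411, -0.91, 0.052], [0.125, -0.001, -0.992]]
wrist_force: [-1.6, 0.1, 7.7]
grip_width: -0.0002
gripper_force: 3.9
```

>>> carry_out(
  series=[
    [[0,0,0.6,0,0,0,0],[0,0,0.6,0,0,0,0],[0,0,0.6,0,0,0,0],[0,0,0.6,0,0,0,0],[0,0,0.6,0,0,0,0]],
  ],
)

```text
clock: 13.23
tcp_pos: [0.5476, -0.0246, 0.0389]
ee_rot: [[0.903, 0.414, 0.114], [0.411, -0.91, 0.052], [0.125, -0.001, -0.992]]
wrist_force: [-0.5, 1.2, 7.6]
grip_width: -0.0001
gripper_force: 4.0
```

Next: finish the release evenly, then raise the hand a little, back it off outward and lift it away.

>>> carry_out(
  series=[
    [[0,0,0.6,0,0,0,0],[0,0,0.6,0,0,0,0],[0,0,0.6,0,0,0,0],[0,0,0.6,0,0,0,0],[0,0,0.6,0,0,0,0]],
  ],
)

```text
clock: 13.65
tcp_pos: [0.5469, -0.0248, 0.0412]
ee_rot: [[0.903, 0.414, 0.112], [0.411, -0.91, 0.052], [0.124, -0.001, -0.992]]
wrist_force: [0.3, -0.7, -0.7]
grip_width: 0.0002
gripper_force: 0.0
```

>>> carry_out(
  series=[
    [[0,0,0.6,0,0,0,0],[0,0,0.6,0,0,0,0],[0,0,0.6,0,0,0,0],[0,0,0.6,0,0,0,0],[0,0,0.6,0,0,0,0]],
  ],
)

```text
clock: 14.07
tcp_pos: [0.5466, -0.0249, 0.0441]
ee_rot: [[0.904, 0.414, 0.112], [0.41, -0.91, 0.052], [0.123, -0.001, -0.992]]
wrist_force: [0.1, -0.3, -0.5]
grip_width: 0.0003
gripper_force: 0.0
```

>>> carry_out(
  series=[
    [[0,0,2,0,0,0,0],[-1,-0.5,4,0,0,0,0],[-2,-1,8,0,0,0,0],[-3,-1.5,12,0,0,0,0],[-3,-1.5,12,0,0,0,0]],
  ],
)

```text
clock: 14.48
tcp_pos: [0.5373, -0.0296, 0.083]
ee_rot: [[0.904, 0.413, 0.112], [0.41, -0.911, 0.052], [0.123, -0.001, -0.992]]
wrist_force: [0.4, 1.1, 0.3]
grip_width: 0.0002
gripper_force: 0.0
```

>>> carry_out(
  series=[
    [[-5,-5,20,0,0,0,0],[-5,-10,25,0,0,0,0],[-5,-10,30,0,0,0,0],[-5,-10,30,0,0,0,0],[-5,-10,30,0,0,0,0]],
  ],
)

```text
clock: 14.9
tcp_pos: [0.5117, -0.075, 0.2192]
ee_rot: [[0.904, 0.413, 0.112], [0.41, -0.911, 0.052], [0.123, -0.001, -0.992]]
wrist_force: [-0.2, -0.1, 0.8]
grip_width: -0.0
gripper_force: 0.0
```

>>> carry_out(
  series=[
    [[-5,-20,30,0,0,0,0],[-5,-30,20,0,0,0,0],[-5,-30,10,0,0,0,0],[0,-10,5,0,0,0,0],[0,0,0,0,0,0,0]],
  ],
)

```text
clock: 15.32
tcp_pos: [0.4975, -0.1682, 0.2844]
ee_rot: [[0.905, 0.408, 0.116], [0.405, -0.913, 0.049], [0.126, 0.003, -0.992]]
wrist_force: [-0.5, 0.3, -0.5]
grip_width: -0.0002
gripper_force: 0.0
```

Run:
```python
from plant import arm, viewer
import cv2, numpy as np
s=arm.observe(); print(s['clock'],s['tcp_pos'],s['wrist_force'],np.abs(s['qd']).max())
a=viewer.camera('side')[:,:,::-1]; b=viewer.camera('top')[:,:,::-1]
cv2.imwrite('pics/p4.png',np.hstack([cv2.resize(a,(400,300)),cv2.resize(b,(400,300))]))
for n,i in(('side',a),('top',b)):
    o=cv2.imread(f'pics/{n}0.png'); t=o[150:230,225:310]if n=='side' else o[145:205,222:282]
    r=cv2.matchTemplate(i,t,cv2.TM_CCOEFF_NORMED); print(n,cv2.minMaxLoc(r)[1::2])
```

```text
15.3167 [ 0.49747544 -0.16817875  0.28444231] [-0.47544229  0.32476162 -0.47840151] 0.0669745741483487
side (0.9684655666351318, (225, 150))
top (0.9995433688163757, (222, 145))
```

View pics/p4.png

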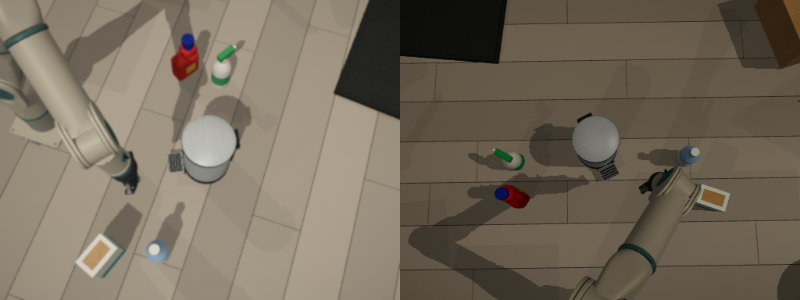

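The picture shows the bin shut and unmoved (template match at zero shift in both views), the bottles and carton standing, and the hand clear.

```bash
python3 -c "
from plant import arm
print(arm.sign_off())"
```

```text
the job is handed in; nothing more can be done
None
```

I pressed the pedal right down and held the lid wide open for about 4 s, then let it close gently; the bin, bottles and carton are where they were, the hand is clear, and the job is handed in.

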